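# Sort the drained culture ware from the slanted rack

## Robot

A 7-joint arm with a two-finger parallel gripper is mounted at the origin on the work surface. World frame = base frame: x ahead of the robot, y to its left, z up, the work surface at z = 0. Lengths are in m, angles in rad, forces in N, time in s.
With the tool pointing down it reaches from about 0.425 to 0.875 m from the base axis. Payload 4.7 kg.
Tool frame: the origin (TCP) lies between the finger pads; the fingertips stand 19 mm ahead of it and the grasp point (between the pads) is the TCP (arm.nose_length is the distance from the TCP to the fingertips, in m); z points along the fingers, y is the line along which they close (so a half turn about z gives the same grasp; the last joint's range is limited). The gripper opens to 85 mm and grips with 20 to 120 N. Pads are 22 mm wide; open, the fingers measure 114 mm over their backs; the gripper's body (76 mm by 85 mm) begins 54 mm behind the grasp point. The pads swing forward as they close: fully open they stand 13 mm farther back than shut.
Start: joints at [-1.213, 0.321, -0.07, 1.45, 0.023, 1.371, -0.057], TCP at [0.219, 0.612, 0.212] pointing down, gripper open.
Joint ranges: [-2.86, 2.86], [-0.3, 2.09], [-1.38, 1.24], [0.06, 2.45], [-1.56, 4.7], [0.09, 2.05], [-2.69, 2.69]. Speed limits (rad/s): [2.57, 2.57, 3.14, 3.14, 3.14, 3.14, 3.14].

## Interface

Orientations are given as a 3x3 rotation matrix whose columns are the frame's x, y, z axes.
In Python, from plant import arm, optics gives the robot as it stands.
- The arm moves only by the tool jog_arm, never from a script. Its argument "moves" is a list of rows, each a list of 7 numbers: the turn, a rotation vector about the tool's x, y, z in units of 5 degrees (1.0 is 5 degrees), then the shift along the tool's x, y, z in cm, then the opening, from 0 (shut) to 1 (fully open). In form: [[ax, ay, az, tx, ty, tz, hand], ...]. A call has 1 to 8 rows; each row is the pose to reach, as a shift and turn from the pose commanded when the call began, along the tool's axes at that moment; what a row does not reach only later rows make up. A row lasts 1/8 s, in which the tool goes at most 62.5 mm and 10.7 degrees, less where a joint would pass 70% of its speed; a pose out of reach is approached as far as the arm can. A call with a gripper value outside its range is refused whole. The fingers move at their own pace and stop on an object; "newtons" is the grip in N (left out, the last holds). Time passes only in rows, so rows that repeat a pose let the fingers close. It gives the time, the measured TCP pose, the force, the opening and the grip force at its end, in the units of the state.
- arm.state(): the state, without advancing time (a new reading comes with each control period).
- optics.capture(name): name is "side" or "top" or "wrist"; returns a dict with "pixels" (480x640x3 uint8, red, green, blue), "vertical_fov" (degrees; the focal length in pixels is half the picture's height over the tangent of half this angle, whatever the lens; pixels are square), "cx", "cy" (the principal point, pixels), "R" (3x3) and "t" (3): a world point X has camera coordinates R X + t. Camera axes: x right, y down, z forward; pixel columns grow to the right and rows downward; lengths in m; the calibration is good to about 2 mm. A picture is of the moment at which its call begins. There is no depth.
- arm.hand_in(): hands the job in; it is judged then, once.
The state is a dict: "time": time; "joint_pos": joint angles; "qd": joint speeds; "tau": joint torques, N m; "position": TCP position; "ee_rot": TCP orientation; "wrist_force": force on the tool from outside, world axes, zero at the start; "moment": the same for the moment, N m; "finger_gap": finger opening in m; "grasp_force": force on a finger pad.
Only numpy, scipy, OpenCV 4.12 (cv2) and the standard library are available. Lean on these libraries where they do the work, as an engineer would, in place of code of your own. Each camera call takes 0.05 s, during which the arm holds its last target. There are 200 camera calls.

## Task

Empty the slanted draining rack by sorting the culture ware in it: stand the rectangular well plate on edge in the undivided steel bin, and the two round dishes on edge in the longer steel bin that has a divider. Set each piece down into its bin rather than letting it fall, let go, and leave the bottle, the jar and the tip box where they stand.

Things in the scene. Friction and masses are not known exactly. Their poses are not given: they have to be found in the camera images.
- rack: Slanted grey draining rack, fixed, 420 mm wide (its y), origin on the bench. Three pockets side by side at y = -138, 0, +138 mm, a piece of ware in each, in any order, on edge on ledges 60 mm above the bench, leaning 30 degrees, tops towards the rack's -x (robot side). Steel end plates 75 mm high.
- rack_ledge (a point): Point on the middle pocket's ledge under the piece. A piece is held by a rest behind it (-x side) up to 45 mm along the slant from the ledge and two narrow fingers before it up to 30 mm (4 mm play): grip it across its thickness at its upper edge, the tool leaning as it does, and draw it out along the slant
- plate: Rectangular white well plate (6 x 4 grey wells on its +x face), 127 mm wide, 85 mm high, 16 mm thick. Origin at its centre. Its own z axis is its height (up along the 30 degree slant as it stands in the rack), x its thickness, y its width. 
- dish1: Round white culture dish with lid, a disc of 90 mm diameter, 16 mm thick. Origin at its centre. Its x axis is the disc's axis (thickness); z is up along the 30 degree slant as it stands in the rack, y its width.
- dish2: A second round dish, the same as dish1.
- plate_bin: Open steel bin without divider, for the plate, fixed: 65 (its x) by 165 (its y) mm outside, 55 high, walls and floor 5 (inside 55 x 155, 50 deep). Origin: centre of its underside, on the bench. The plate stands in it with its width along the bin's y, and may lean on a wall. The two bins may swap sides.
- dish_bin: Open steel bin with one divider, for the dishes, fixed: 65 (its x) by 225 (its y) mm outside, 55 high, walls, floor and divider 5: two compartments of 55 (x) by 105 (y), 50 deep. Origin: centre of its underside, on the bench, under the divider. A dish stands with its thickness along the bin's x and may lean on a wall. Either compartment will do.
- dish_bin_left (a point): Centre of the inner floor of the dish bin's +y compartment (5 mm above the bench).
- dish_bin_right (a point): Centre of the inner floor of the dish bin's -y compartment (5 mm above the bench).
- bottle: Bystander: white plastic bottle with grey cap, 64 mm diameter, 150 mm high, loose, left of the rack. Origin: centre of its underside.
- jar: Bystander: small glass jar with a lid, 56 mm diameter, 100 mm high, loose, right of the bins. Origin: centre of its underside.
- tipbox: Bystander: pipette tip box with yellow lid, 84 x 114 mm, 72 mm high, loose, right of the rack. Origin: centre of its underside.

How it is judged:
By the outcome, as a careful person would: the job done as asked, in the order asked, and still so for the second after the job is handed in, with the robot touching nothing.
It also fails if it takes over 61 s, if anything falls off the work surface, if the arm or the gripper's body presses on something with over 40 N, if the wrist force passes 120 N, or if a joint passes its speed limit or range.

## Working session

There is one attempt and no reset: what is moved stays moved. The work goes in short steps, Python scripts to look and compute and a tool call to move; the robot and the scene stay as the last step left them, time stands still between calls to the robot, and variables do not carry over. Pictures are saved under pics/ and viewed, at most 10 in all, crops included, and the job is handed in when it is done.

Besides the shell and the picture viewer there is one more tool, called after "Emit:" as a command line: name --pt "numbers of a row" for each row, then --argument value for the rest. jog_arm: Moves the arm, as the interface text tells. Its arguments: {"type":"object","properties":{"moves":{"type":"array","items":{"type":"array","items":{"type":"number"}}},"newtons":{"type":"number"}},"required":["moves"]}

```bash
ls; mkdir -p pics; python3 - <<'E'
from plant import arm, optics
import cv2,pickle
d={n:optics.capture(n) for n in("side","top")}
pickle.dump(d,open('c.pkl','wb'))
for n in d:
  cv2.imwrite(f'pics/{n}0.png',d[n]['pixels'][:,:,::-1]); print(n,d[n]['vertical_fov'],d[n]['cx'],d[n]['cy'],d[n]['R'],d[n]['t'])
s=arm.state();print(s)
E
```

```text
pics
side 56.21962570643271 314.62791350854866 240.6480702565992 [[ 0.98005842 -0.19849238 -0.00928782]
 [-0.15483854 -0.73355209 -0.66176004]
 [ 0.12454123  0.65000162 -0.74965818]] [-0.57642678  0.12434297  1.1301601 ]
top 53.09359398762268 318.10642136395586 235.52317942833986 [[-0.09126828 -0.99582334 -0.00244564]
 [-0.97415955  0.08979175 -0.20724531]
 [ 0.20659932 -0.01653248 -0.97828595]] [0.02705145 0.5646432  0.94058423]
{'time': 0.1, 'joint_pos': array([-1.21291917,  0.32175509, -0.07005598,  1.45154334,  0.02259089,
        1.37078521, -0.05691334]), 'qd': array([-2.20754187e-04, -2.96187209e-03, -4.56884622e-04, -2.50407322e-03,
        5.19375192e-05,  1.84891010e-03, -3.09049867e-04]), 'tau': array([-3.26890513e-04, -4.94876003e+01, -3.84230940e-01, -3.15210092e+01,
        1.28782250e-02,  7.36058399e-03, -1.27473933e-05]), 'position': array([0.21896977, 0.61147114, 0.21103348]), 'ee_rot': array([[-9.41483350e-01,  3.37059142e-01, -4.87060517e-04],
       [ 3.37059481e-01,  9.41481937e-01, -1.63374649e-03],
       [-9.21105101e-05, -1.70231348e-03, -9.99998547e-01]]), 'wrist_force': array([-0.08503331, -0.01043191, -0.49759784]), 'moment': array([-0.05570572, -0.02071258,  0.01545118]), 'grasp_force': 0.0, 'finger_gap': 0.08501077624667164}
```

View pics/side0.png

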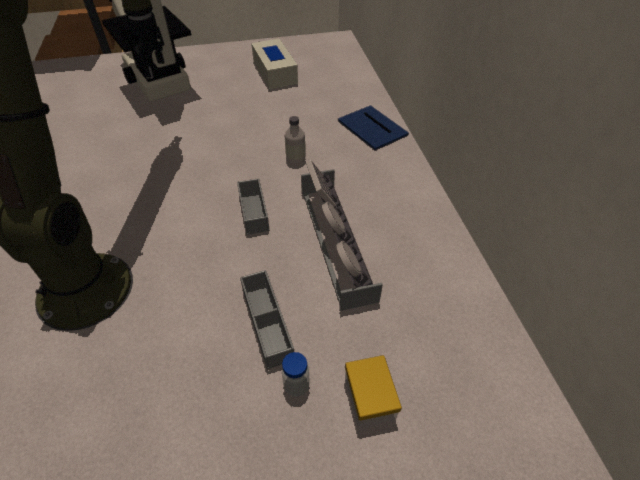

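View pics/top0.png

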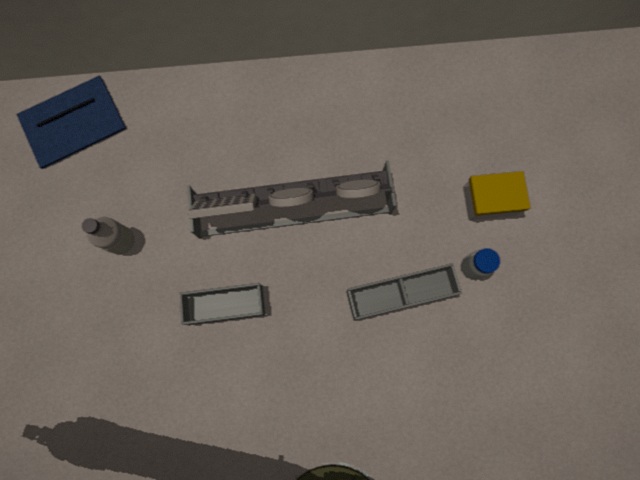

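The top view has +x up and +y to the left. The plate is in the rack's left pocket at about (222,203), with dishes at about (291,196) and (358,188). The plate bin is at about (222,304) and the dish bin at about (404,292). I'll enlarge both views to measure corners.

```bash
python3 - <<'E'
import cv2,pickle,numpy as np
d=pickle.load(open('c.pkl','rb'))
a=d['top']['pixels'][150:335,170:470,::-1]
cv2.imwrite('pics/topc.png',cv2.convertScaleAbs(cv2.resize(a,(800,493),interpolation=cv2.INTER_CUBIC),alpha=1.5))
a=d['side']['pixels'][155:370,230:390,::-1]
cv2.imwrite('pics/sidec.png',cv2.convertScaleAbs(cv2.resize(a,(448,602)[:2],interpolation=cv2.INTER_CUBIC)[:600],alpha=1.5))
E
```

```text
(no output)
```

View pics/topc.png

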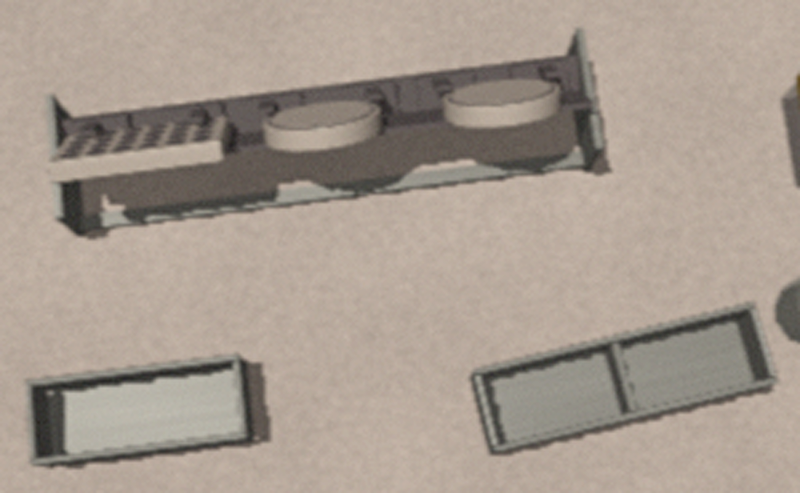

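View pics/sidec.png

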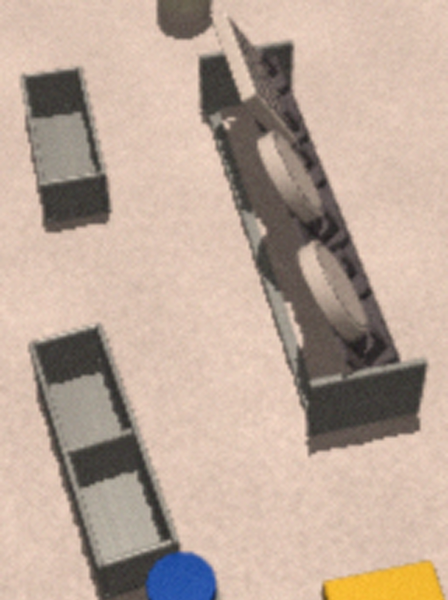

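The enlarged views give clear rim corners for the bins, the plate's top edge ((50,172)–(225,150) in the top crop) and the dish faces. I'll cast rays onto z planes and triangulate.

```bash
cat > h.py <<'E'
import numpy as np,cv2,pickle
d=pickle.load(open('c.pkl','rb'))
def ray(n,p,c=None):
    c=c or d[n]; f=240/np.tan(np.radians(c['vertical_fov']/2)); R=np.array(c['R']);t=np.array(c['t'])
    v=R.T@np.array([(p[0]-c['cx'])/f,(p[1]-c['cy'])/f,1]); return -R.T@t, v/np.linalg.norm(v)
def onz(n,p,z,c=None):
    o,v=ray(n,p,c); return o+v*(z-o[2])/v[2]
def tri(rs):
    A=0;b=0
    for o,v in rs:
        P=np.eye(3)-np.outer(v,v);A=A+P;b=b+P@o
    X=np.linalg.solve(A,b); return X,[round(1e3*np.linalg.norm((np.eye(3)-np.outer(v,v))@(X-o)),1) for o,v in rs]
T=lambda u,v:('top',(170+u*300/800-.3,150+v*185/493-.3))
S=lambda u,v:('side',(230+u/2.8-.3,155+v*215/602-.3))
E
python3 - <<'E'
from h import *
np.set_printoptions(precision=4,suppress=True)
bins={'plate':([(28,381),(240,356),(252,441),(35,464)],[(24,76),(107,180),(42,187)and(42,187),(24,76)]),}
def rect(name,ps,F):
    q=np.array([onz(*F(*p),.055)[:2] for p in ps]); e=np.roll(q,-1,0)-q
    r=cv2.minAreaRect((q*1000).astype(np.float32)); print(name,'c',q.mean(0),'len',np.linalg.norm(e,axis=1),'ang',np.degrees(np.arctan2(e[:,1],e[:,0])))
rect('pbT',[(28,381),(240,356),(252,441),(35,464)],T)
rect('pbS',[(24,76),(79,69),(107,180),(42,187)],S)
rect('dbT',[(473,376),(752,306),(775,383),(492,452)],T)
rect('dbS',[(32,346),(101,326),(176,545),(98,571)],S)
print('cams',ray('top',(0,0))[0],ray('side',(0,0))[0])
# dishes: +x face centre
for n,t,s in(('mid',(322,119),(291,178)),('right',(502,97),(337,292))): print(n,tri([ray(*T(*t)),ray(*S(*s))]))
# plate top edge corners
for n,t,s in(('plate lower-left',(50,180),(213,12)),('plate -x right',(222,160),(249,101)),('plate +x right',(232,143),(254,93))): print(n,tri([ray(*T(*t)),ray(*S(*s))]),onz(*T(*t),.130))
# rack end plates' tops z=.075: far-right, near
for p in[(53,97),(580,30),(607,170),(75,233)]: print(p,onz(*T(*p),.075),onz(*T(*p),0))
E
```

```text
pbT c [0.4428 0.1828] len [0.1629 0.0654 0.1644 0.0632] ang [ -88.4965 -175.8022   90.7493    2.9644]
pbS c [0.4462 0.1832] len [0.0576 0.1677 0.0624 0.1649] ang [ -0.9648 -87.4318 176.6528  90.9588]
dbT c [ 0.4327 -0.1876] len [0.223  0.0611 0.223  0.059 ] ang [ -81.2244 -171.8527   98.2356    8.1409]
dbS c [ 0.4357 -0.1914] len [0.0616 0.222  0.0615 0.2219] ang [   8.7032  -82.482  -171.3621   97.5478]
cams [ 0.3582 -0.0082  1.0372] [ 0.4434 -0.7578  0.9242]
mid (array([0.6453, 0.024 , 0.098 ]), [np.float64(1.7), np.float64(1.7)])
right (array([ 0.6518, -0.1147,  0.0971]), [np.float64(0.3), np.float64(0.3)])
plate lower-left (array([0.6079, 0.2221, 0.1405]), [np.float64(1.6), np.float64(1.6)]) [0.6092 0.2246 0.13  ]
plate -x right (array([0.6167, 0.0989, 0.1289]), [np.float64(3.6), np.float64(3.6)]) [0.6127 0.0985 0.13  ]
plate +x right (array([0.6212, 0.0885, 0.1482]), [np.float64(1.5), np.float64(1.5)]) [0.625  0.0904 0.13  ]
(53, 97) [0.6915 0.234  0.075 ] [0.7175 0.2528 0.    ]
(580, 30) [ 0.7086 -0.1848  0.075 ] [ 0.7359 -0.1986  0.    ]
(607, 170) [ 0.5927 -0.1918  0.075 ] [ 0.611  -0.2061  0.    ]
(75, 233) [0.5807 0.2211 0.075 ] [0.598  0.2389 0.    ]
```

```bash
cat >> h.py <<'E'
from scipy.spatial.transform import Rotation as Ro
np.set_printoptions(precision=4,suppress=True)
PSI=2.3
Rz=lambda a:Ro.from_euler('z',a,degrees=True).as_matrix()
LED={'plate':np.array([.6555,.1615,.060]),'mid':np.array([.6595,.0235,.060]),'right':np.array([.6655,-.1150,.060])}
def tool(yaw,lean): # tool x ~ +y, y ~ thickness axis, z down; leaning back by lean
    c,s=np.cos(np.radians(lean)),np.sin(np.radians(lean))
    return Rz(yaw)@np.array([[0,c,s],[1,0,0],[0,s,-c]])
def rack(n,s,dx=0):
    R=tool(PSI,30); return LED[n]-R[:,2]*s+R[:,1]*dx,R
def bin_(x,y,yaw,h): return np.array([x,y,h]),tool(yaw,0)
def plan(s,*tg):
    p,R=s['position'],s['ee_rot']
    for q,Q in tg:
        r=Ro.from_matrix(R.T@Q).as_rotvec(degrees=True)
        print('turn',(r/5).round(2),'shift cm',(100*R.T@(q-p)).round(2),'| rows',round(max(np.linalg.norm(q-p)/.0625,np.linalg.norm(r)/10.7),1))
E
python3 - <<'E'
from h import *
from plant import arm
for n,p,z in(('bottle cap',(92,226),.15),('bottle base-ish',(104,240),.05),('jar',(487,260),.1),('tip',(500,190),.072)): print(n,onz('top',p,z))
s=arm.state()
up=(np.array([.35,.40,.28]),tool(25,0))
plan(s,up,rack('plate',.150),rack('plate',.068)); print(rack('plate',.15)[0])
E
```

```text
bottle cap [0.6034 0.4025 0.15  ]
bottle base-ish [0.5984 0.4235 0.05  ]
jar [ 0.4765 -0.3511  0.1   ]
tip [ 0.6241 -0.4127  0.072 ]
turn [-0.02  0.01  9.06] shift cm [-19.46 -15.5   -6.87] | rows 4.2
turn [-5.29 -3.54 13.28] shift cm [-49.31 -30.46   2.17] | rows 9.3
turn [-5.29 -3.54 13.28] shift cm [-53.11 -28.91   9.27] | rows 9.8
[0.5806 0.1585 0.1899]
```

Emit:
jog_arm --pt "0 0 9 -19.5 -15.5 -6.9 1" --pt "0 0 9 -19.5 -15.5 -6.9 1" --pt "0 0 9 -19.5 -15.5 -6.9 1" --pt "0 0 9 -19.5 -15.5 -6.9 1" --pt "-5.3 -3.5 13.3 -49.3 -30.5 2.2 1" --pt "-5.3 -3.5 13.3 -49.3 -30.5 2.2 1" --pt "-5.3 -3.5 13.3 -49.3 -30.5 2.2 1" --pt "-5.3 -3.5 13.3 -49.3 -30.5 2.2 1"

```text
time: 1.1
position: [0.512, 0.2299, 0.2152]
ee_rot: [[-0.039, 0.864, 0.501], [0.999, 0.03, 0.025], [0.007, 0.502, -0.865]]
wrist_force: [1.8, -0.2, -0.7]
finger_gap: 0.0856
grasp_force: 0.0
```

Emit:
jog_arm --pt "0 0 0 0 0 0 1"

```text
time: 1.23
position: [0.5116, 0.2257, 0.2127]
ee_rot: [[-0.033, 0.868, 0.496], [0.999, 0.027, 0.018], [0.002, 0.496, -0.868]]
wrist_force: [-0.3, -0.4, 0.0]
finger_gap: 0.0853
grasp_force: 0.0
```

```bash
python3 - <<'E'
from h import *
from plant import arm,optics
s=arm.state(); print(s['time'],s['position'],s['joint_pos'])
plan(s,rack('plate',.150),rack('plate',.068))
w=optics.capture('wrist'); pickle.dump(w,open('w.pkl','wb')); cv2.imwrite('pics/w0.png',w['pixels'][:,:,::-1]); print(w['R'],w['t'],-w['R'].T@w['t'])
E
```

```text
1.225 [0.5116 0.2257 0.2127] [-0.8715 -0.2195  0.1842  2.112   0.4565  0.8681 -0.8826]
turn [-0.05  0.02 -0.09] shift cm [-6.95  4.67  5.27] | rows 1.6
turn [-0.05  0.02 -0.09] shift cm [-6.94  4.71 13.47] | rows 2.5
[[ 0.8682  0.0268  0.4955]
 [-0.1204 -0.9573  0.2628]
 [ 0.4814 -0.2878 -0.8279]] [-0.555   0.2474  0.1721] [0.4288 0.3013 0.3525]
```

View pics/w0.png

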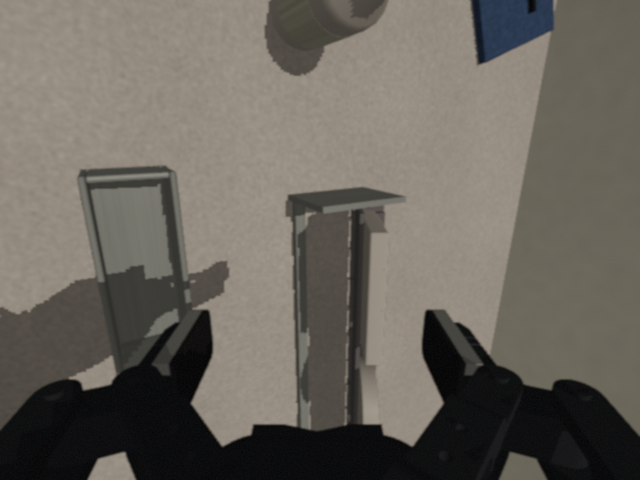

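The wrist view shows the plate edge-on: its top edge is a light strip at columns 368–387, rows 215–365. Next I'll move to the pre-grasp pose and measure it there.

Emit:
jog_arm --pt "0 0 0 -6.9 4.7 5.3 1" --pt "0 0 0 -6.9 4.7 5.3 1" --pt "0 0 0 -6.9 4.7 5.3 1" --pt "0 0 0 -6.9 4.7 5.3 1"

```text
time: 1.78
position: [0.5817, 0.1669, 0.1935]
ee_rot: [[-0.041, 0.866, 0.499], [0.999, 0.033, 0.026], [0.006, 0.5, -0.866]]
wrist_force: [-0.5, 0.2, 0.2]
finger_gap: 0.0852
grasp_force: 0.0
```

```bash
python3 - <<'E'
from h import *
from plant import arm,optics
s=arm.state(); print(s['time'],s['position'],s['joint_pos'])
plan(s,rack('plate',.150),rack('plate',.068))
w=optics.capture('wrist'); pickle.dump(w,open('w.pkl','wb')); cv2.imwrite('pics/w1.png',w['pixels'][:,:,::-1])
f=240/np.tan(np.radians(w['vertical_fov']/2))
for y in (-.055,0,.055):
  for x in(-.008,.008):
    q,Q=rack('plate',.085); X=q+Q[:,0]*y+Q[:,1]*x; c=w['R']@X+w['t']; print(y,x,(f*c[:2]/c[2]+[w['cx'],w['cy']]).round(1))
E
```

```text
1.775 [0.5817 0.1669 0.1935] [-0.8195 -0.1385  0.3507  2.0815  0.3731  0.7358 -0.6407]
turn [-0.01 -0.07 -0.02] shift cm [-0.83 -0.31  0.23] | rows 0.1
turn [-0.01 -0.07 -0.02] shift cm [-0.88 -0.3   8.43] | rows 1.4
-0.055 -0.008 [302.6 334.2]
-0.055 0.008 [324.9 334.2]
0 -0.008 [301.5 262.4]
0 0.008 [325.2 262.4]
0.055 -0.008 [300.1 180.2]
0.055 0.008 [325.7 180.1]
```

View pics/w1.png

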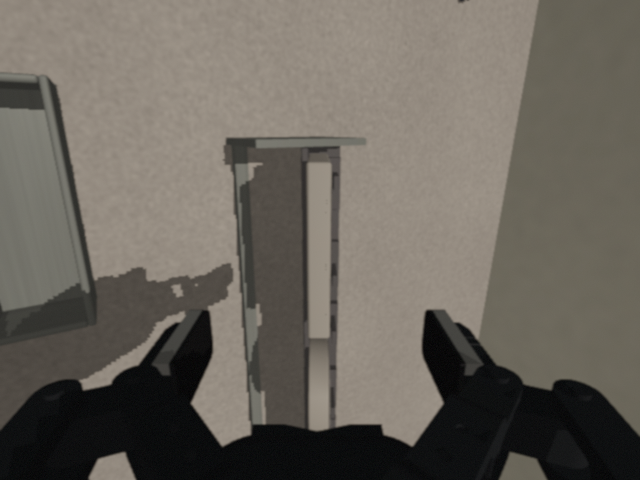

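The plate's edge is at columns 307–330, rows 160–338. That puts it about 3 mm to +x and 3 mm to +y of my estimate, and midway between the fingers (column 317). Now descending and gripping.

Emit:
jog_arm --pt "0 0 0 -0.5 0 4 1" --pt "0 0 0 -0.5 0 7 1" --pt "0 0 0 -0.5 0 8.3 1" --pt "0 0 0 -0.5 0 8.3 1" --pt "0 0 0 -0.5 0 8.3 0.3" --pt "0 0 0 -0.5 0 8.3 0.1" --pt "0 0 0 -0.5 0 8.3 0.1" --pt "0 0 0 -0.5 0 8.3 0.1" --newtons 40

```text
time: 2.82
position: [0.6236, 0.1621, 0.1216]
ee_rot: [[-0.039, 0.866, 0.499], [0.999, 0.031, 0.025], [0.006, 0.5, -0.866]]
wrist_force: [0.2, -0.4, -1.6]
finger_gap: 0.0122
grasp_force: 0.0
```

Emit:
jog_arm --pt "0 0 0 0 0 0 0" --pt "0 0 0 0 0 0 0" --pt "0 0 0 0 0 0 0"

```text
time: 3.2
position: [0.6235, 0.162, 0.1211]
ee_rot: [[-0.039, 0.866, 0.499], [0.999, 0.031, 0.024], [0.005, 0.499, -0.866]]
wrist_force: [-0.2, 0.7, -0.6]
finger_gap: -0.0002
grasp_force: 0.0
```

```bash
python3 - <<'E'
from h import *
from plant import arm
s=arm.state(); print(s['time'],s['position'],s['joint_pos'],s['moment'])
LED['plate']=LED['plate']+[.0025,.003,0]
plan(s,rack('plate',.068,.0005),rack('plate',.15),(np.array([.50,.18,.27]),tool(1.4,0)),bin_(.4445,.183,1.4,.13),bin_(.4445,.183,1.4,.075))
E
```

```text
3.2 [0.6235 0.162  0.1211] [-0.7984  0.037   0.4121  2.0854  0.2986  0.5452 -0.5708] [0.0649 0.4901 0.0432]
turn [-0.01 -0.05 -0.04] shift cm [ 0.11 -0.02  0.22] | rows 0.0
turn [-0.01 -0.05 -0.04] shift cm [ 0.14 -0.07 -7.98] | rows 1.3
turn [ 5.99 -0.11  0.15] shift cm [  2.36  -3.21 -19.02] | rows 3.1
turn [ 5.99 -0.11  0.15] shift cm [  2.8  -14.99  -9.65] | rows 2.9
turn [ 5.99 -0.11  0.15] shift cm [  2.77 -17.74  -4.88] | rows 3.0
```

```bash
python3 - <<'E'
from h import *
from plant import arm,optics
a=optics.capture('side'); b=optics.capture('wrist'); pickle.dump((a,b),open('ab.pkl','wb'))
A=cv2.convertScaleAbs(cv2.resize(a['pixels'][130:330,200:400,::-1],(400,400),interpolation=cv2.INTER_CUBIC),alpha=1.5)
B=cv2.resize(b['pixels'][100:400,170:470,::-1],(400,400))
cv2.imwrite('pics/ab.png',np.hstack([A,B]))
E
```

```text
(no output)
```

View pics/ab.png

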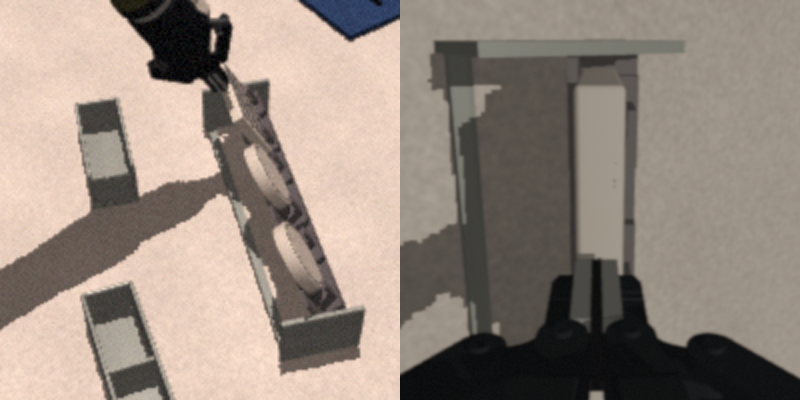

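The fingers closed empty above the plate, whose edge is still at crop columns 575–626. So the plate's top is lower than I assumed, and I'll re-measure its height from the wrist views.

```bash
python3 - <<'E'
from h import *
w=pickle.load(open('w.pkl','rb')); a,b=pickle.load(open('ab.pkl','rb'))
f=240/np.tan(np.radians(w['vertical_fov']/2)); print('f',f,'cams',-w['R'].T@w['t'],-b['R'].T@b['t'])
B=lambda u,v:ray('',(170+(u-400)*.75,100+v*.75),b); W=lambda u,v:ray('',(u,v),w)
c1=[W(307,162),B(576,86),ray(*T(50,180))]; c2=[W(331,162),B(626,86),ray(*T(57,157))]
for c in(c1,c2): print(tri(c),tri(c[:2]),tri(c[1:]))
print('width depth',f*.016/24,f*.016/(50*.75))
for im,c in((w,'w'),(b,'b')):
  g=im['pixels'].mean(2); 
  for r in((200,250,300,335,360) if c=='w' else (170,200,250,280)): print(c,r,[ (k,int(g[r,k])) for k in range(290,350,3)])
E
```

```text
f 363.1832226346158 cams [0.4976 0.2412 0.3333] [0.5397 0.2366 0.2609]
(array([0.61  , 0.2253, 0.1271]), [np.float64(0.2), np.float64(0.2), np.float64(0.0)]) (array([0.6118, 0.225 , 0.1236]), [np.float64(0.2), np.float64(0.2)]) (array([0.6099, 0.2252, 0.1276]), [np.float64(0.0), np.float64(0.0)])
(array([0.6312, 0.2236, 0.1202]), [np.float64(1.4), np.float64(1.7), np.float64(3.0)]) (array([0.6137, 0.227 , 0.1494]), [np.float64(0.1), np.float64(0.1)]) (array([0.6305, 0.2229, 0.1209]), [np.float64(2.3), np.float64(2.3)])
width depth 0.2421221484230772 0.1549581749907694
w 200 [(290, 75), (293, 75), (296, 76), (299, 77), (302, 53), (305, 51), (308, 119), (311, 141), (314, 142), (317, 141), (320, 143), (323, 143), (326, 136), (329, 139), (332, 85), (335, 81), (338, 84), (341, 135), (344, 137), (347, 138)]
w 250 [(290, 77), (293, 77), (296, 78), (299, 78), (302, 60), (305, 46), (308, 110), (311, 140), (314, 141), (317, 142), (320, 142), (323, 142), (326, 144), (329, 136), (332, 81), (335, 80), (338, 99), (341, 139), (344, 142), (347, 138)]
w 300 [(290, 75), (293, 76), (296, 74), (299, 73)
[... 924 characters left out ...]
293, 80), (296, 59), (299, 53), (302, 108), (305, 144), (308, 148), (311, 147), (314, 148), (317, 148), (320, 149), (323, 149), (326, 150), (329, 151), (332, 151), (335, 151), (338, 121), (341, 83), (344, 87), (347, 103)]
b 250 [(290, 82), (293, 81), (296, 78), (299, 48), (302, 94), (305, 140), (308, 148), (311, 147), (314, 149), (317, 149), (320, 149), (323, 150), (326, 150), (329, 150), (332, 150), (335, 151), (338, 101), (341, 86), (344, 89), (347, 143)]
b 280 [(290, 80), (293, 81), (296, 77), (299, 49), (302, 84), (305, 136), (308, 147), (311, 147), (314, 148), (317, 148), (320, 149), (323, 149), (326, 150), (329, 149), (332, 150), (335, 149), (338, 95), (341, 85), (344, 86), (347, 143)]
```

```bash
python3 - <<'E'
from h import *
from plant import arm
s=arm.state(); print(s['position'],s['finger_gap'],s['grasp_force'])
a,b=pickle.load(open('ab.pkl','rb')); p,R=s['position'],s['ee_rot']
def pr(c,X):
  f=240/np.tan(np.radians(c['vertical_fov']/2)); q=c['R']@X+c['t']; return (f*q[:2]/q[2]+[c['cx'],c['cy']]).round(1),q[2].round(3)
for k in(-.03,0,.019):
  X=p+R[:,2]*k; print(k,X,'wrist',pr(b,X),'side',pr(a,X))
for y in(-.0635,0,.0635):
 for k in(.085,.07): 
  X=rack('plate',k,.003)[0]+[0,y+.003,0]; print('plate',y,k,X,'wrist',pr(b,X),'side',pr(a,X))
A=cv2.convertScaleAbs(cv2.resize(a['pixels'][130:230,280:400,::-1],(720,600),interpolation=cv2.INTER_CUBIC),alpha=1.6)
cv2.imwrite('pics/sz.png',A)
E
```

```text
[0.6236 0.162  0.1211] 0.00019936438050692818 0.0
-0.03 [0.6086 0.1613 0.1471] wrist (array([318.4, 327.4]), np.float64(0.149)) side (array([309.6, 171.2]), np.float64(1.2))
0 [0.6236 0.162  0.1211] wrist (array([318.2, 295. ]), np.float64(0.177)) side (array([315.1, 177.7]), np.float64(1.222))
0.019 [0.633  0.1625 0.1047] wrist (array([318.1, 279.4]), np.float64(0.196)) side (array([318.5, 181.7]), np.float64(1.236))
plate -0.0635 0.085 [0.6156 0.0994 0.1351] wrist (array([314.5, 424.8]), np.float64(0.18)) side (array([316.9, 189.5]), np.float64(1.17))
plate -0.0635 0.07 [0.6231 0.0997 0.1221] wrist (array([314.7, 402.9]), np.float64(0.194)) side (array([319.7, 192.7]), np.float64(1.181))
plate 0 0.085 [0.6156 0.1629 0.1351] wrist (array([318.6, 308.3]), np.float64(0.162)) side (array([312.2, 173.9]), np.float64(1.211))
plate 0 0.07 [0.6231 0.1632 0.1221] wrist (array([318.5, 293.6]), np.float64(0.176)) side (array([314.9, 177.2]), np.float64(1.222))
plate 0.0635 0.085 [0.6156 0.2264 0.1351] wrist (array([323.8, 162.8]), np.float64(0.144)) side (array([307.7, 159.4]), np.float64(1.253))
plate 0.0635 0.07 [0.6231 0.2267 0.1221] wrist (array([323.2, 159.6]), np.float64(0.158)) side (array([310.4, 162.7]), np.float64(1.264))
```

View pics/sz.png

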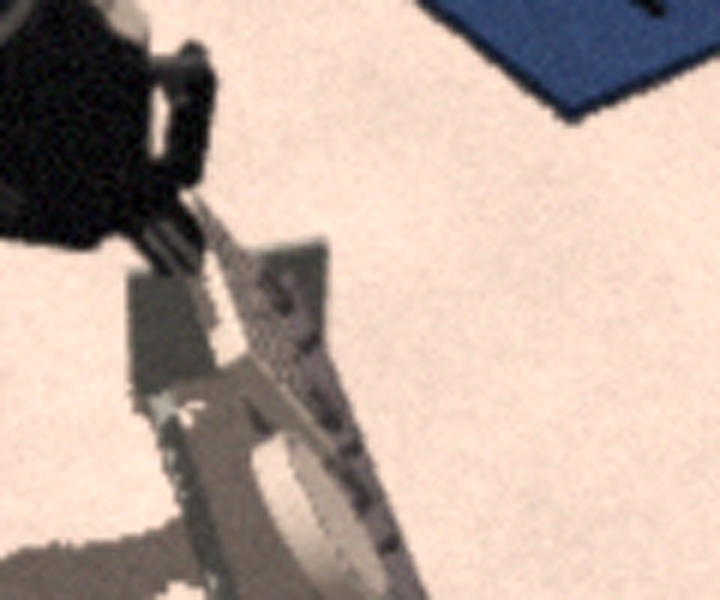

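```bash
python3 - <<'E'
from h import *
from plant import arm
s=arm.state(); p,R=s['position'],s['ee_rot']
a,b=pickle.load(open('ab.pkl','rb'))
for sp in((312.5,173.7),(311.5,175),(313.5,170.5)):
  X,r=tri([ray('',sp,a),ray('',(316,293),b)]); print(X,r,'tool frame',R.T@(X-p))
for n,im,(r0,r1,c0,c1) in(('side',a,(166,182,300,326)),('wrist',b,(284,312,296,342))):
  g=im['pixels'].mean(2).astype(int)[r0:r1,c0:c1:2]; print(n);print(np.c_[np.arange(r0,r1),g][::1 if n=='side' else 3])
E
```

```text
[0.6172 0.1683 0.1308] [np.float64(0.5), np.float64(0.5)] tool frame [ 0.0067 -0.0005 -0.0114]
[0.6159 0.1674 0.1288] [np.float64(1.6), np.float64(1.6)] tool frame [ 0.0057 -0.0026 -0.0103]
[0.6176 0.1714 0.1368] [np.float64(4.1), np.float64(4.1)] tool frame [ 0.0097  0.003  -0.0163]
side
[[166   3  12  14  19  18  10  33  64 108 138 141 142 145]
 [167   6  12  21  30  35  14  19  61  76 138 144 143 140]
 [168  15  11  36  24  43  14   6  60  70 123 142 142 139]
 [169  59  13  41  27  39  28   8  52  66  94 139 138 141]
 [170 122  44  25  40  33  40  16  52  55  80 132 140 129]
 [171 140  83  18  43  23  43  32  65  60  71  96 111 105]
 [172 143 125  37  27  33  27  40 109  70  62  65  88  63]
 [173 141 141  75  16  38  18  44 109  90  65  68  72  51]
 [174 132 118  96  19  34  25  37 124 102  68  77  75  50]
 [175 134  83  72  26  25  38  36 121 126  80  71  71  39]
 [176 131  55  50  36  37  44  57  95 145  78  70  66  38]
 [177 137  43  42  40  42  43  63 113 141  72  63  60  47]
 [178 135  46  44  43  45  43  65  89 137  88  67  72  47]
 [179 137  48  42  43  42  44  60  74 142 1
[... 451 characters left out ...]
76  58  49  66  80  84  84  86  85  82 112 112 115 138 141 142 141
  142 145 151 137  91  85]
 [296  77  59  51  67  72  72  72  72  67  32  17  15  36  69  73  71  72
   72  97 146 135  79  68]
 [299  76  59  54  70  71  72  72  72  67  29  11  14  33  69  71  73  73
   70  89 141 130  63  52]
 [302  78  60  57  71  71  72  71  72  66  28  14  13  33  69  72  73  71
   71  82 135 129  64  50]
 [305  69  55  56  72  72  73  72  72  67  29  15  11  33  68  71  72  71
   72  79 120 117  59  45]
 [308  13  14  56  72  72  71  72  72  65  30  13  13  33  68  72  73  71
   72  72  51  19  15  17]
 [311  12  16  57  71  71  71  72  72  61  25  14  17  26  64  72  73  71
   71  73  54  21  21  16]]
```

```bash
python3 - <<'E'
from plant import arm
print(arm.nose_length,[x for x in dir(arm) if x[0]!='_'])
E
```

```text
0.019 ['Unreachable', 'hand_in', 'nose_length', 'state']
```

Emit:
jog_arm --pt "0 0 0 0 0 -1.5 0" --pt "0 0 0 0 0 -1.5 1" --pt "0 0 0 0 0 -1.5 1" --pt "0 0 0 0 0 -1.5 1" --pt "0 0 0 0 0 -1.5 1"

```text
time: 3.92
position: [0.616, 0.1616, 0.1339]
ee_rot: [[-0.039, 0.866, 0.498], [0.999, 0.031, 0.024], [0.005, 0.499, -0.867]]
wrist_force: [0.6, 0.2, -0.6]
finger_gap: 0.0721
grasp_force: 0.0
```

The side and wrist views agree that the fingertips sit about 30 mm behind where the TCP data put them: they were hovering at the plate's top edge. I'll go deeper in small steps and watch the force.

Emit:
jog_arm --pt "0 0 0 0 0 1 1" --pt "0 0 0 0 0 2 1" --pt "0 0 0 0 0 2.5 1" --pt "0 0 0 0 0 3 1" --pt "0 0 0 0 0 3.5 1" --pt "0 0 0 0 0 3.5 1"

```text
time: 4.68
position: [0.6335, 0.1623, 0.1034]
ee_rot: [[-0.039, 0.866, 0.498], [0.999, 0.031, 0.024], [0.005, 0.499, -0.867]]
wrist_force: [0.6, -0.1, -0.2]
finger_gap: 0.0855
grasp_force: 0.0
```

```bash
python3 - <<'E'
from h import *
from plant import arm,optics
s=arm.state(); print(s['position'],s['wrist_force'],s['finger_gap'])
a=optics.capture('side'); b=optics.capture('wrist'); pickle.dump((a,b),open('ab.pkl','wb'))
A=cv2.convertScaleAbs(cv2.resize(a['pixels'][140:230,270:360,::-1],(400,400),interpolation=cv2.INTER_CUBIC),alpha=1.6)
B=cv2.resize(b['pixels'][100:400,170:470,::-1],(400,400))
cv2.imwrite('pics/ab2.png',np.hstack([A,B]))
E
```

```text
[0.6335 0.1623 0.1034] [ 0.5617 -0.1369 -0.1782] 0.08550734564448739
```

View pics/ab2.png

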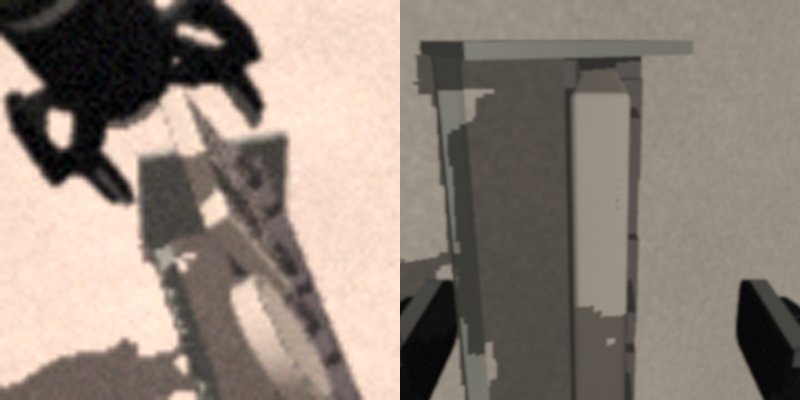

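The open fingers now straddle the plate edge (crop columns 571–630 between fingers at 455 and 738). The tips are about 31 mm short of where the stated TCP puts them, so I'll use that offset from here on. Now 0.8 cm deeper, then close.

Emit:
jog_arm --pt "0 0 0 0 0 0.5 1" --pt "0 0 0 0 0 0.8 1" --pt "0 0 0 0 0 0.8 0.3" --pt "0 0 0 0 0 0.8 0" --pt "0 0 0 0 0 0.8 0" --pt "0 0 0 0 0 0.8 0" --pt "0 0 0 0 0 0.8 0" --pt "0 0 0 0 0 0.8 0" --newtons 40

```text
time: 5.78
position: [0.6379, 0.1628, 0.0974]
ee_rot: [[-0.039, 0.865, 0.5], [0.999, 0.031, 0.025], [0.006, 0.5, -0.866]]
wrist_force: [1.0, -0.1, 0.7]
finger_gap: 0.0155
grasp_force: 42.4
```

```bash
cat >> h.py <<'E'
OFF=.031 # true pads lie this far behind the reported TCP
def go(s,*tg): plan(s,*[(q+OFF*Q[:,2],Q) for q,Q in tg])  # tg: true pad centre poses
E
python3 - <<'E'
from h import *
from plant import arm
s=arm.state(); print(s['time'],s['position'],s['joint_pos'],s['finger_gap'],s['grasp_force'],s['wrist_force'])
p=s['position']-OFF*s['ee_rot'][:,2]; print('true pad',p,'s',(p[2]-.06)/.866)
E
```

```text
5.775 [0.6379 0.1628 0.0974] [-0.7842  0.103   0.4189  2.077   0.26    0.4853 -0.5404] 0.015464501057642561 42.38675773143768 [ 1.0315 -0.1258  0.7427]
true pad [0.6225 0.1621 0.1242] s 0.0741276893147411
```

Emit:
jog_arm --pt "0 0 0 0 0 -1 0" --pt "0 0 0 0 0 -3 0" --pt "0 0 0 0 0 -6 0" --pt "0 0 0 0 0 -9 0" --pt "0 0 0 0 0 -10 0" --pt "0 0 0 0 0 -10 0"

```text
time: 6.52
position: [0.5874, 0.1605, 0.1837]
ee_rot: [[-0.04, 0.866, 0.499], [0.999, 0.031, 0.025], [0.006, 0.499, -0.866]]
wrist_force: [0.6, -0.1, -1.2]
finger_gap: 0.0152
grasp_force: 42.4
```

```bash
python3 - <<'E'
from h import *
from plant import arm
s=arm.state(); print(s['time'],s['position'],s['joint_pos'],s['finger_gap'],s['grasp_force'])
go(s,(np.array([.52,.17,.22]),tool(1.4,15)),bin_(.4445,.183,1.4,.17),bin_(.4445,.183,1.4,.095))
E
```

```text
6.525 [0.5874 0.1605 0.1837] [-0.8296 -0.1236  0.3817  2.0888  0.3679  0.7087 -0.6262] 0.01516500339971674 42.39011764526367
turn [ 2.99 -0.13  0.13] shift cm [ 1.21 -4.79 -3.49] | rows 1.4
turn [ 5.99 -0.12  0.15] shift cm [  2.79 -14.53  -3.2 ] | rows 2.8
turn [ 5.99 -0.12  0.15] shift cm [  2.74 -18.28   3.3 ] | rows 3.0
```

Emit:
jog_arm --pt "1.5 0 0 0.6 -2.4 -1.8 0" --pt "3 -0.1 0.1 1.2 -4.8 -3.5 0" --pt "4.5 -0.1 0.1 2 -9 -3.5 0" --pt "6 -0.1 0.15 2.8 -13 -3.4 0" --pt "6 -0.1 0.15 2.8 -14.5 -3.2 0" --pt "6 -0.1 0.15 2.8 -14.5 -3.2 0" --pt "6 -0.1 0.15 2.8 -14.5 -3.2 0" --pt "6 -0.1 0.15 2.8 -14.5 -3.2 0"

```text
time: 7.52
position: [0.4458, 0.183, 0.1399]
ee_rot: [[-0.024, 1.0, 0.001], [1.0, 0.024, 0.002], [0.002, 0.001, -1.0]]
wrist_force: [-0.2, -0.7, -0.5]
finger_gap: 0.0152
grasp_force: 42.3
```

```bash
python3 - <<'E'
from h import *
from plant import arm
s=arm.state(); print(s['time'],s['position'],s['ee_rot'],s['joint_pos'],s['finger_gap'],s['wrist_force'])
go(s,bin_(.4445,.183,1.4,.17),bin_(.4445,.183,1.4,.090),bin_(.4445,.183,1.4,.080))
from plant import optics
a=optics.capture('top')
g=a['pixels'];cv2.imwrite('pics/top3.png',g[:,:,::-1])
E
```

```text
7.525 [0.4458 0.183  0.1399] [[-0.0243  0.9997  0.0014]
 [ 0.9997  0.0243  0.0017]
 [ 0.0017  0.0014 -1.    ]] [-0.8715  0.0017  0.431   1.9658 -0.0018  1.1723 -0.4155] 0.015233998676578127 [-0.2144 -0.6714 -0.485 ]
turn [ 0.02 -0.02 -0.  ] shift cm [ 0.01 -0.13  0.09] | rows 0.0
turn [ 0.02 -0.02 -0.  ] shift cm [-0.01 -0.14  8.09] | rows 1.3
turn [ 0.02 -0.02 -0.  ] shift cm [-0.01 -0.14  9.09] | rows 1.5
```

Emit:
jog_arm --pt "0 0 0 0 -0.15 3 0" --pt "0 0 0 0 -0.15 5.5 0" --pt "0 0 0 0 -0.15 7.5 0" --pt "0 0 0 0 -0.15 8.3 0" --pt "0 0 0 0 -0.15 8.6 0" --pt "0 0 0 0 -0.15 8.8 0" --pt "0 0 0 0 -0.15 8.8 0"

```text
time: 8.45
position: [0.4439, 0.1832, 0.0515]
ee_rot: [[-0.025, 1.0, -0.0], [1.0, 0.025, 0.001], [0.001, 0.0, -1.0]]
wrist_force: [0.6, 0.5, -0.8]
finger_gap: 0.0149
grasp_force: 42.2
```

Emit:
jog_arm --pt "0 0 0 0 0 0.1 0" --pt "0 0 0 0 0 0.2 0" --pt "0 0 0 0 0 0.2 0"

```text
time: 8.82
position: [0.4434, 0.1829, 0.049]
ee_rot: [[-0.025, 1.0, -0.001], [1.0, 0.025, 0.0], [0.0, -0.001, -1.0]]
wrist_force: [-0.5, 0.6, -0.8]
finger_gap: 0.0152
grasp_force: 42.2
```

Emit:
jog_arm --pt "0 0 0 0 0 0.1 0" --pt "0 0 0 0 0 0.2 0" --pt "0 0 0 0 0 0.2 0"

```text
time: 9.2
position: [0.4442, 0.1827, 0.0482]
ee_rot: [[-0.024, 1.0, -0.0], [1.0, 0.024, 0.001], [0.001, -0.0, -1.0]]
wrist_force: [-1.6, -2.2, 8.0]
finger_gap: 0.0153
grasp_force: 43.3
```

Emit:
jog_arm --pt "0 0 0 0 0 0.1 0" --pt "0 0 0 0 0 0.1 0"

```text
time: 9.45
position: [0.4446, 0.1827, 0.048]
ee_rot: [[-0.024, 1.0, 0.0], [1.0, 0.024, 0.001], [0.001, 0.0, -1.0]]
wrist_force: [-2.8, -2.7, 14.0]
finger_gap: 0.0152
grasp_force: 44.2
```

Contact came exactly where predicted (z = 0.048). Now release and retreat.

Emit:
jog_arm --pt "0 0 0 0 0 -0.2 0" --pt "0 0 0 0 0 -0.2 0.25" --pt "0 0 0 0 0 -0.2 0.35" --pt "0 0 0 0 0 -0.2 0.5" --pt "0 0 0 0 0 -0.2 0.6" --pt "0 0 0 0 0 -3 0.7" --pt "0 0 0 0 0 -8 1" --pt "0 0 0 0 0 -14 1"

```text
time: 10.45
position: [0.4428, 0.1824, 0.1866]
ee_rot: [[-0.024, 1.0, -0.003], [1.0, 0.024, -0.001], [-0.001, -0.003, -1.0]]
wrist_force: [0.3, 1.3, 0.0]
finger_gap: 0.0854
grasp_force: 0.0
```

```bash
python3 - <<'E'
from h import *
from plant import arm,optics
s=arm.state(); print(s['time'],s['position'],s['finger_gap'])
w=optics.capture('wrist'); pickle.dump(w,open('w2.pkl','wb')); cv2.imwrite('pics/w2.png',w['pixels'][:,:,::-1])
g=w['pixels'].mean(2); m=(w['pixels'].min(2)>135).astype(np.uint8)
# plate top edge expected at z=.09
f=240/np.tan(np.radians(w['vertical_fov']/2))
pr=lambda X:(lambda c:(f*c[:2]/c[2]+[w['cx'],w['cy']]).round(1))(w['R']@X+w['t'])
for y in(-.06,-.03,0,.06):
  for x in(-.008,.008):
    print(y,x,pr(np.array([.4445,.183,.09])+Rz(1.4)@[x,y,0]))
for y in (-.03,.03):
  r=int(pr(np.array([.4445,.183,.09])+Rz(1.4)@[0,y,0])[1]); print(r,g[r,240:400:4].astype(int))
sr=rack('mid',.16); go(s,(np.array([.50,.11,.24]),tool(2,10)),sr)
E
```

```text
10.45 [0.4428 0.1824 0.1866] 0.08542005331960939
-0.06 -0.008 [309.6 309.1]
-0.06 0.008 [329.9 309.1]
-0.03 -0.008 [309.4 274. ]
-0.03 0.008 [330.3 274.1]
0 -0.008 [309.1 236.6]
0 0.008 [330.7 236.6]
0.06 -0.008 [308.6 153.4]
0.06 0.008 [331.7 153.4]
274 [ 75  77  74  77  77  79  74  75  75  73  76  73  59  44  58  60  59  64
  82  83  83  83  74  58  58  58  58  54  44  57  74  78  74  75  83 136
 139 139 137 139]
196 [136 135 137 139 132 137 136 136 137 139 134 111  66  91 114 112 115 101
 155 155 156 156 143 114 116 117 116  69  43  92 112 140 137 141 139 140
 138 137 139 137]
turn [-2.03  0.02 -0.12] shift cm [-7.38  6.08 -2.29] | rows 1.6
turn [-6.03  0.06 -0.17] shift cm [-16.52  14.83   1.47] | rows 3.6
```

The plate stands upright in its bin (wrist profile columns 310–328, as predicted). On to the middle dish.

Emit:
jog_arm --pt "-1 0 0 -3.5 3 -2 1" --pt "-2 0 -0.1 -7.4 6 -2.3 1" --pt "-4 0 -0.1 -12 10 -0.5 1" --pt "-6 0.1 -0.2 -16.5 14.8 1.5 1" --pt "-6 0.1 -0.2 -16.5 14.8 1.5 1" --pt "-6 0.1 -0.2 -16.5 14.8 1.5 1" --pt "-6 0.1 -0.2 -16.5 14.8 1.5 1"

```text
time: 11.38
position: [0.5965, 0.0232, 0.1722]
ee_rot: [[-0.045, 0.865, 0.5], [0.999, 0.037, 0.027], [0.004, 0.501, -0.866]]
wrist_force: [-0.6, 0.0, -0.6]
finger_gap: 0.0853
grasp_force: 0.0
```

```bash
cat > look.py <<'E'
import sys
from h import *
from plant import arm,optics
n=sys.argv[1]
s=arm.state(); print(s['time'],s['position'],s['joint_pos'],s['finger_gap'])
w=optics.capture('wrist'); pickle.dump(w,open('w_%s.pkl'%n,'wb')); cv2.imwrite('pics/w_%s.png'%n,w['pixels'][:,:,::-1])
f=240/np.tan(np.radians(w['vertical_fov']/2))
pr=lambda X:(lambda c:(f*c[:2]/c[2]+[w['cx'],w['cy']]).round(1))(w['R']@X+w['t'])
q,Q=rack(n,.045)
g=w['pixels'].mean(2)
for a in(60,90,120):
  e=q+.045*(np.cos(np.radians(a))*Q[:,0]-np.sin(np.radians(a))*Q[:,2])
  l,r=pr(e-.008*Q[:,1]),pr(e+.008*Q[:,1]); k=int(l[1]); print(a,l,r,'cols',int(l[0])-24); print(g[k-1:k+2,int(l[0])-24:int(l[0])+50:2].mean(0).astype(int))
go(s,rack(n,.074))
E
python3 look.py mid
```

```text
11.375 [0.5965 0.0232 0.1722] [-0.7431 -0.1897  0.5946  2.147   0.242   0.6392 -0.2412] 0.08530755002430113
60 [301.8 230.4] [328.9 230.4] cols 277
[ 78  76  76  77  76  76  76  78  79  78  79  79  78  71  50  47  65 128
 149 150 150 151 150 150 151 150 150 151 151 146 110  86  85 129 150 148
 147]
90 [301.8 269.8] [328.8 269.8] cols 277
[ 77  78  78  78  78  79  81  81  79  79  79  81  81  71  49  46  68 124
 140 141 141 142 142 142 143 143 144 144 145 132  89  58  85 129 147 146
 145]
120 [302.5 299.7] [328.1 299.7] cols 278
[ 79  77  78  79  79  79  77  77  79  78  78  77  77  67  59  61  73 100
 107 107 108 108 109 110 111 111 112 114 100  84  83  94 133 144 146 146
 142]
turn [ 0.01 -0.07  0.03] shift cm [-0.27 -0.17  8.56] | rows 1.4
```

Emit:
jog_arm --pt "0 0 0 -0.2 0.3 3 1" --pt "0 0 0 -0.2 0.3 6 1" --pt "0 0 0 -0.2 0.3 8 1" --pt "0 0 0 -0.2 0.3 8.6 1" --pt "0 0 0 -0.2 0.3 8.6 1" --pt "0 0 0 -0.2 0.3 8.6 0.4" --pt "0 0 0 -0.2 0.3 8.6 0.1" --pt "0 0 0 -0.2 0.3 8.6 0.1" --newtons 40

```text
time: 12.42
position: [0.6413, 0.0219, 0.0984]
ee_rot: [[-0.043, 0.865, 0.499], [0.999, 0.035, 0.026], [0.005, 0.5, -0.866]]
wrist_force: [-1.1, -0.5, -0.1]
finger_gap: 0.0323
grasp_force: 0.0
```

Emit:
jog_arm --pt "0 0 0 0 0 0 0" --pt "0 0 0 0 0 0 0" --pt "0 0 0 0 0 0 0"

```text
time: 12.8
position: [0.6421, 0.0219, 0.0987]
ee_rot: [[-0.043, 0.865, 0.501], [0.999, 0.035, 0.026], [0.005, 0.501, -0.865]]
wrist_force: [1.3, 0.8, 2.5]
finger_gap: 0.0152
grasp_force: 39.5
```

Emit:
jog_arm --pt "0 0 0 0 0 -1 0" --pt "0 0 0 0 0 -3 0" --pt "0 0 0 0 0 -6 0" --pt "0 0 0 0 0 -9 0" --pt "0 0 0 0 0 -10 0" --pt "0 0 0 0 0 -10 0"

```text
time: 13.55
position: [0.591, 0.0194, 0.1841]
ee_rot: [[-0.044, 0.866, 0.498], [0.999, 0.035, 0.026], [0.005, 0.499, -0.867]]
wrist_force: [0.5, -0.7, -1.2]
finger_gap: 0.0154
grasp_force: 39.7
```

```bash
python3 - <<'E'
from h import *
from plant import arm
s=arm.state(); print(s['time'],s['position'],s['joint_pos'],s['finger_gap'],s['grasp_force'])
go(s,(np.array([.52,-.03,.22]),tool(4,15)),bin_(.4265,-.135,8.2,.175),bin_(.4265,-.135,8.2,.081))
E
```

```text
13.55 [0.591  0.0194 0.1841] [-0.78   -0.228   0.622   2.1423  0.2786  0.6776 -0.2654] 0.015409945211667381 39.70204532146454
turn [ 2.99  0.06 -0.3 ] shift cm [-4.6  -5.33 -3.78] | rows 1.4
turn [ 5.98  0.24 -1.13] shift cm [-14.73 -16.79  -5.12] | rows 3.7
turn [ 5.98  0.24 -1.13] shift cm [-14.78 -21.48   3.02] | rows 4.2
```

Emit:
jog_arm --pt "1.5 0 -0.2 -2.3 -2.8 -1.5 0" --pt "3 0.1 -0.4 -4.6 -5.4 -3 0" --pt "4.5 0.2 -0.8 -9.5 -10.5 -4.5 0" --pt "6 0.2 -1.1 -14.7 -15 -5.1 0" --pt "6 0.2 -1.1 -14.7 -16.8 -5.1 0" --pt "6 0.2 -1.1 -14.7 -16.8 -5.1 0" --pt "6 0.2 -1.1 -14.7 -16.8 -5.1 0" --pt "6 0.2 -1.1 -14.7 -16.8 -5.1 0"

```text
time: 14.55
position: [0.4277, -0.1341, 0.1443]
ee_rot: [[-0.141, 0.99, 0.0], [0.99, 0.141, -0.004], [-0.004, -0.0, -1.0]]
wrist_force: [0.7, -0.8, -0.5]
finger_gap: 0.0149
grasp_force: 39.6
```

```bash
python3 - <<'E'
from h import *
from plant import arm,optics
s=arm.state(); print(s['time'],s['position'],s['joint_pos'],s['finger_gap'],s['wrist_force'])
w=optics.capture('wrist'); pickle.dump(w,open('w3.pkl','wb'));cv2.imwrite('pics/w3.png',w['pixels'][:,:,::-1])
f=240/np.tan(np.radians(w['vertical_fov']/2))
for c in((-.0325,-.1125),(-.0325,.1125),(.0325,.1125),(.0325,-.1125)):
  X=w['R']@(np.array([.434,-.1895,.055])+Rz(8.2)@[*c,0])+w['t']; print(c,(f*X[:2]/X[2]+[w['cx'],w['cy']]).round(1))
go(s,bin_(.4265,-.135,8.2,.175),bin_(.4265,-.135,8.2,.081))
E
```

```text
14.55 [ 0.4277 -0.1341  0.1443] [-0.7454 -0.1623  0.9268  2.0435  0.1433  1.1987  0.2638] 0.014858050115262013 [ 0.713  -0.7634 -0.538 ]
(-0.0325, -0.1125) [278.2 425.2]
(-0.0325, 0.1125) [266.4 159.6]
(0.0325, 0.1125) [362.9 159.4]
(0.0325, -0.1125) [353.3 425.2]
turn [-0.    0.04 -0.02] shift cm [-0.07 -0.13  0.03] | rows 0.0
turn [-0.    0.04 -0.02] shift cm [-0.03 -0.12  9.43] | rows 1.5
```

View pics/w3.png

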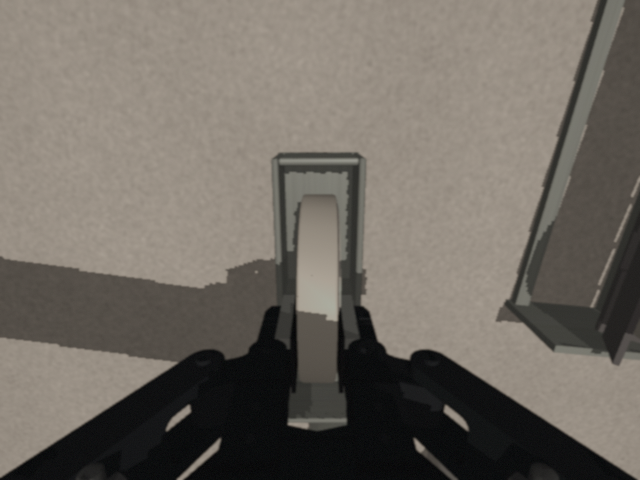

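The far rim of the bin is at columns 273–366, row 155, which puts the bin about 3 mm further in +x and +y than estimated. The dish (columns 298–340) is already centred over it. I'll lower it with that correction.

Emit:
jog_arm --pt "0 0 0 0.2 0.2 2 0" --pt "0 0 0 0.2 0.2 4.5 0" --pt "0 0 0 0.2 0.2 6.5 0" --pt "0 0 0 0.2 0.2 8 0" --pt "0 0 0 0.2 0.2 8.8 0" --pt "0 0 0 0.2 0.2 9.2 0" --pt "0 0 0 0.2 0.2 9.3 0" --pt "0 0 0 0.2 0.2 9.3 0"

```text
time: 15.6
position: [0.4297, -0.1327, 0.0527]
ee_rot: [[-0.14, 0.99, 0.001], [0.99, 0.14, -0.003], [-0.003, 0.0, -1.0]]
wrist_force: [-2.6, 1.1, 11.0]
finger_gap: 0.0156
grasp_force: 40.8
```

Emit:
jog_arm --pt "0 0 0 0 0 0.1 0" --pt "0 0 0 0 0 0.2 0" --pt "0 0 0 0 0 0.2 0"

```text
time: 15.98
position: [0.4307, -0.1331, 0.0524]
ee_rot: [[-0.139, 0.99, 0.002], [0.99, 0.139, -0.002], [-0.002, 0.001, -1.0]]
wrist_force: [-7.5, 1.2, 26.2]
finger_gap: 0.0151
grasp_force: 43.4
```

Emit:
jog_arm --pt "0 0 0 0 0 -0.2 0" --pt "0 0 0 0 0 -0.2 0" --pt "0 0 0 0 0 -0.2 0"

```text
time: 16.35
position: [0.4301, -0.1329, 0.0526]
ee_rot: [[-0.14, 0.99, 0.002], [0.99, 0.14, -0.003], [-0.003, 0.002, -1.0]]
wrist_force: [-1.7, 1.1, 9.4]
finger_gap: 0.0153
grasp_force: 40.9
```

Emit:
jog_arm --pt "0 0 0 0 0 0 0.22" --pt "0 0 0 0 0 0 0.3" --pt "0 0 0 0 0 0 0.5" --pt "0 0 0 0 0 0 0.6" --pt "0 0 0 0 0 0 0.7" --pt "0 0 0 0 0 -3 0.8" --pt "0 0 0 0 0 -8 1" --pt "0 0 0 0 0 -13 1"

```text
time: 17.35
position: [0.4282, -0.1325, 0.1824]
ee_rot: [[-0.139, 0.99, -0.001], [0.99, 0.139, -0.003], [-0.003, -0.001, -1.0]]
wrist_force: [0.2, 0.9, -0.3]
finger_gap: 0.0856
grasp_force: 0.0
```

```bash
python3 - <<'E'
from h import *
from plant import arm,optics
s=arm.state(); print(s['time'],s['position'],s['finger_gap'])
w=optics.capture('wrist'); pickle.dump(w,open('w4.pkl','wb')); cv2.imwrite('pics/w4.png',w['pixels'][:,:,::-1])
g=w['pixels'].mean(2)
f=240/np.tan(np.radians(w['vertical_fov']/2))
def pr(X): c=w['R']@X+w['t']; return (f*c[:2]/c[2]+[w['cx'],w['cy']]).round(1)
C=np.array([.4308,-.1330,0]);B=Rz(8.2)
for a in(60,90,120):
  e=C+[0,0,.05]+.045*(np.cos(np.radians(a))*B[:,1]+[0,0,np.sin(np.radians(a))])
  l,r=pr(e-.008*B[:,0]),pr(e+.008*B[:,0]); k=int(l[1]); c0=int(l[0])-24; print(a,l,r,c0); print(g[k-1:k+2,c0:c0+80:2].mean(0).astype(int))
for c in((-.0325,.1125),(.0325,.1125),(.0325,-.1125)): print(pr(np.array([.4375,-.1865,.055])+B@[*c,0]))
sr=rack('right',.16); go(s,(np.array([.50,-.12,.22]),tool(4,15)),sr)
E
```

```text
17.35 [ 0.4282 -0.1325  0.1824] 0.0855939576668481
60 [309.5 209.4] [331.9 209.3] 285
[ 53  56  97 112 113 110 111 112 113 112  90  60 110 152 156 155 155 155
 154 155 153 153 150 126 117 113 114 116 113  83  59  50  45  61 100 109
 114 136 140 140]
90 [309.7 242. ] [332.  241.9] 285
[ 73  50  76 108 111 110 110 111 113 110  82  59 104 142 146 147 147 147
 148 148 149 150 146 123 115 114 114 114 111  86  58  47  45  82 108 107
 128 141 142 141]
120 [310.2 267.9] [331.4 267.9] 286
[ 47  46  48  50  49  50  50  49  49  50  49  50  65  77  81  88  99 116
 120 121 123 123  95  53  49  50  50  50  50  50  47  44  50  57  59  69
  77  76  76  77]
[277.  154.1]
[361.1 153.7]
[353.3 393.4]
turn [-3.01 -0.07  0.8 ] shift cm [ 0.18  8.09 -0.77] | rows 1.5
turn [-6.01 -0.26  1.12] shift cm [-0.92 17.33  1.05] | rows 2.9
```

The dish stands upright (columns 309–330, as predicted). Now the last one.

Emit:
jog_arm --pt "-1.5 0 0.4 0.1 4 -0.6 1" --pt "-3 -0.1 0.8 0.2 8 -0.8 1" --pt "-4.5 -0.2 1 -0.4 13 0.2 1" --pt "-6 -0.25 1.1 -0.9 17.3 1 1" --pt "-6 -0.25 1.1 -0.9 17.3 1 1" --pt "-6 -0.25 1.1 -0.9 17.3 1 1" --pt "-6 -0.25 1.1 -0.9 17.3 1 1"

```text
time: 18.27
position: [0.6013, -0.1174, 0.1717]
ee_rot: [[-0.042, 0.865, 0.499], [0.999, 0.037, 0.022], [0.0, 0.5, -0.866]]
wrist_force: [-0.6, 0.7, 0.7]
finger_gap: 0.0854
grasp_force: 0.0
```

```bash
python3 look.py right
```

```text
18.275 [ 0.6013 -0.1174  0.1717] [-0.7901 -0.2019  0.9517  2.1078  0.077   0.6404  0.1875] 0.08538959129445027
60 [304.  226.7] [331.2 226.8] cols 280
[ 78  78  78  77  75  77  77  80  77  75  76  75  66  48  45  56 120 145
 146 146 147 147 147 147 147 147 147 147 145 118  90  82 116 140 141 139
 137]
90 [304.  266.2] [331.1 266.2] cols 280
[ 75  77  75  76  78  77  77  77  75  74  75  76  66  48  45  60 116 135
 137 137 137 138 138 139 139 139 140 141 136  93  56  82 126 144 145 142
 140]
120 [304.7 296.2] [330.3 296.3] cols 280
[ 53  52  52  52  52  51  51  51  50  50  50  50  51  59  77  78  83  98
 100 100 101 102 103 104 104 105 106 102  71  63  64  63  63  63  63  63
  63]
turn [-0.   -0.02  0.02] shift cm [-0.03 -0.02  8.59] | rows 1.4
```

Emit:
jog_arm --pt "0 0 0 0 0.35 3 1" --pt "0 0 0 0 0.35 6 1" --pt "0 0 0 0 0.35 8 1" --pt "0 0 0 0 0.35 8.6 1" --pt "0 0 0 0 0.35 8.6 1" --pt "0 0 0 0 0.35 8.6 0.4" --pt "0 0 0 0 0.35 8.6 0.1" --pt "0 0 0 0 0.35 8.6 0.1" --newtons 40

```text
time: 19.32
position: [0.6472, -0.1152, 0.0987]
ee_rot: [[-0.042, 0.865, 0.5], [0.999, 0.036, 0.022], [0.001, 0.5, -0.866]]
wrist_force: [-0.3, 0.3, 0.3]
finger_gap: 0.032
grasp_force: 0.0
```

Emit:
jog_arm --pt "0 0 0 0 0 0 0" --pt "0 0 0 0 0 0 0" --pt "0 0 0 0 0 0 0"

```text
time: 19.7
position: [0.6476, -0.1153, 0.0987]
ee_rot: [[-0.042, 0.865, 0.5], [0.999, 0.036, 0.021], [0.0, 0.501, -0.866]]
wrist_force: [1.4, 0.7, 2.4]
finger_gap: 0.0152
grasp_force: 42.4
```

Emit:
jog_arm --pt "0 0 0 0 0 -1 0" --pt "0 0 0 0 0 -3 0" --pt "0 0 0 0 0 -6 0" --pt "0 0 0 0 0 -9 0" --pt "0 0 0 0 0 -10 0" --pt "0 0 0 0 0 -10 0"

```text
time: 20.45
position: [0.5968, -0.1177, 0.1851]
ee_rot: [[-0.042, 0.865, 0.5], [0.999, 0.036, 0.022], [0.002, 0.5, -0.866]]
wrist_force: [-0.5, -0.0, 0.4]
finger_gap: 0.0151
grasp_force: 42.0
```

```bash
python3 - <<'E'
from h import *
from plant import arm
s=arm.state(); print(s['time'],s['position'],s['joint_pos'],s['finger_gap'],s['grasp_force'])
go(s,(np.array([.52,-.17,.22]),tool(4,15)),bin_(.4454,-.2415,8.2,.175),bin_(.4454,-.2415,8.2,.0835))
E
```

```text
20.45 [ 0.5968 -0.1177  0.1851] [-0.8415 -0.2641  0.9731  2.1006  0.1746  0.6797  0.1071] 0.01507427449911225 41.97945177555084
turn [ 3.    0.11 -0.3 ] shift cm [-4.88 -5.89 -3.98] | rows 1.4
turn [ 6.    0.29 -1.14] shift cm [-11.74 -15.6   -4.28] | rows 3.2
turn [ 6.    0.29 -1.14] shift cm [-11.75 -20.17   3.64] | rows 3.8
```

Emit:
jog_arm --pt "1.5 0 -0.2 -2 -3 -1.2 0" --pt "3 0.1 -0.4 -4.7 -6 -2.5 0" --pt "4.5 0.2 -0.8 -8 -11 -3.8 0" --pt "6 0.3 -1.1 -11.7 -14.5 -4.3 0" --pt "6 0.3 -1.1 -11.7 -15.6 -4.3 0" --pt "6 0.3 -1.1 -11.7 -15.6 -4.3 0" --pt "6 0.3 -1.1 -11.7 -15.6 -4.3 0" --pt "6 0.3 -1.1 -11.7 -15.6 -4.3 0"

```text
time: 21.45
position: [0.4469, -0.2394, 0.1454]
ee_rot: [[-0.142, 0.99, 0.005], [0.99, 0.142, 0.005], [0.004, 0.005, -1.0]]
wrist_force: [-0.1, -0.1, 0.2]
finger_gap: 0.0151
grasp_force: 41.9
```

```bash
python3 - <<'E'
from h import *
from plant import arm,optics
s=arm.state(); print(s['time'],s['position'],s['joint_pos'],s['finger_gap'],s['wrist_force'])
w=optics.capture('wrist'); pickle.dump(w,open('w5.pkl','wb'))
g=w['pixels'].mean(2)
f=240/np.tan(np.radians(w['vertical_fov']/2))
def pr(X): c=w['R']@X+w['t']; return (f*c[:2]/c[2]+[w['cx'],w['cy']]).round(1)
B=Rz(8.2)
for y in(.0025,.02,.04):
  l,r=[pr(np.array([.4375,-.187,.055])+B@[x,y,0]) for x in(-.0325,.0325)]; k=int(l[1]); c0=int(l[0])-16; print(y,l,r,c0); print(g[k-1:k+2,c0:c0+130:3].mean(0).astype(int))
go(s,bin_(.4454,-.2415,8.2,.175),bin_(.4454,-.2415,8.2,.0835))
E
```

```text
21.45 [ 0.4469 -0.2394  0.1454] [-0.7124  0.101   1.2307  1.9209 -0.11    1.1874  0.7007] 0.015081816335168575 [-0.0823 -0.0565  0.2399]
0.0025 [265.8 162.2] [361.5 162.1] 249
[150 147 146 146 145 128 119 118  79  94  94  94  92  92  91  93  94  94
  94  91  92  92  94  94  94  98  97  96  97  98  98  98  98  96  63 108
 118 133 145 146 150 150 150 148]
0.02 [264.7 135.3] [362.4 135.3] 248
[143 144 148 149 145 124 120 118  56  52 109 129 130 128 131 132 125  70
  86  98  98 100 101 102 102 104  95 133 136 138 137 129  66  56  48  76
 118 116 148 147 144 147 147 148]
0.04 [263.3 103.1] [363.6 103.1] 247
[145 143 145 146 145 120 122 115  53  52 114 136 136 134 137 139 134  79
 122 136 137 137 138 138 139 139 140 115 144 144 145 145  94  66  50  48
  98 119 123 147 148 145 143 144]
turn [ 0.06 -0.05 -0.  ] shift cm [-0.19 -0.18  0.14] | rows 0.0
turn [ 0.06 -0.05 -0.  ] shift cm [-0.23 -0.23  9.29] | rows 1.5
```

Emit:
jog_arm --pt "0 0 0 -0.2 -0.25 1 0" --pt "0 0 0 -0.2 -0.25 2.5 0" --pt "0 0 0 -0.2 -0.25 3 0" --pt "0 0 0 -0.2 -0.25 3 0"

```text
time: 22.0
position: [0.4427, -0.2434, 0.1133]
ee_rot: [[-0.14, 0.99, -0.003], [0.99, 0.14, 0.0], [0.0, -0.003, -1.0]]
wrist_force: [-0.3, 0.4, 0.5]
finger_gap: 0.0153
grasp_force: 41.9
```

```bash
python3 - <<'E'
from h import *
from plant import arm
s=arm.state(); print(s['time'],s['position'],s['ee_rot'],s['joint_pos'],s['wrist_force'])
go(s,bin_(.4449,-.2415,8.2,.0865))
E
```

```text
22.0 [ 0.4427 -0.2434  0.1133] [[-0.1397  0.9902 -0.0029]
 [ 0.9902  0.1397  0.0001]
 [ 0.0005 -0.0029 -1.    ]] [-0.6592  0.1732  1.2115  1.9576 -0.1777  1.1312  0.7641] [-0.2863  0.4257  0.5151]
turn [-0.03 -0.01 -0.03] shift cm [0.15 0.26 5.78] | rows 0.9
```

j3 is backing away from its limit, so I'll continue lowering.

Emit:
jog_arm --pt "0 0 0 0.1 0.2 1.5 0" --pt "0 0 0 0.1 0.2 3 0" --pt "0 0 0 0.1 0.2 4.3 0" --pt "0 0 0 0.1 0.2 5.2 0" --pt "0 0 0 0.1 0.2 5.6 0" --pt "0 0 0 0.1 0.2 5.8 0" --pt "0 0 0 0.1 0.2 5.8 0"

```text
time: 22.88
position: [0.4453, -0.2421, 0.0563]
ee_rot: [[-0.14, 0.99, -0.001], [0.99, 0.14, 0.001], [0.001, -0.001, -1.0]]
wrist_force: [-0.2, -0.2, -0.5]
finger_gap: 0.0154
grasp_force: 41.9
```

Emit:
jog_arm --pt "0 0 0 0 0 0.1 0" --pt "0 0 0 0 0 0.2 0" --pt "0 0 0 0 0 0.2 0"

```text
time: 23.25
position: [0.4452, -0.2419, 0.0541]
ee_rot: [[-0.14, 0.99, -0.001], [0.99, 0.14, 0.001], [0.001, -0.001, -1.0]]
wrist_force: [1.3, 0.1, -1.1]
finger_gap: 0.0153
grasp_force: 41.9
```

Emit:
jog_arm --pt "0 0 0 0 0 0.1 0" --pt "0 0 0 0 0 0.2 0" --pt "0 0 0 0 0 0.2 0"

```text
time: 23.62
position: [0.4454, -0.2427, 0.0527]
ee_rot: [[-0.14, 0.99, -0.001], [0.99, 0.14, -0.0], [-0.0, -0.001, -1.0]]
wrist_force: [-1.5, -1.1, 5.4]
finger_gap: 0.0153
grasp_force: 42.5
```

Emit:
jog_arm --pt "0 0 0 0 0 0.05 0" --pt "0 0 0 0 0 0.1 0" --pt "0 0 0 0 0 0.1 0"

```text
time: 24.0
position: [0.4456, -0.2429, 0.0526]
ee_rot: [[-0.14, 0.99, -0.0], [0.99, 0.14, 0.0], [0.0, -0.0, -1.0]]
wrist_force: [-2.8, 1.0, 13.5]
finger_gap: 0.0153
grasp_force: 43.6
```

Floor contact came at the same height as for the first dish. Release and retreat.

Emit:
jog_arm --pt "0 0 0 0 0 -0.1 0.22" --pt "0 0 0 0 0 -0.1 0.3" --pt "0 0 0 0 0 -0.1 0.5" --pt "0 0 0 0 0 -0.1 0.6" --pt "0 0 0 0 0 -0.1 0.7" --pt "0 0 0 0 0 -3 0.8" --pt "0 0 0 0 0 -8 1" --pt "0 0 0 0 0 -11 1"

```text
time: 25.0
position: [0.4458, -0.2427, 0.163]
ee_rot: [[-0.14, 0.99, 0.001], [0.99, 0.14, 0.0], [0.0, 0.001, -1.0]]
wrist_force: [-0.3, 0.2, 1.3]
finger_gap: 0.0856
grasp_force: 0.0
```

Emit:
jog_arm --pt "0 0 0 4 0 -3 1" --pt "0 0 0 10 0 -6 1" --pt "0 0 0 16 0 -6 1" --pt "0 0 0 22 0 -6 1" --pt "0 0 0 22 0 -6 1"

```text
time: 25.62
position: [0.4136, -0.0197, 0.221]
ee_rot: [[-0.149, 0.989, -0.001], [0.989, 0.149, 0.001], [0.001, -0.001, -1.0]]
wrist_force: [0.3, -1.0, -1.0]
finger_gap: 0.0853
grasp_force: 0.0
```

```bash
python3 - <<'E'
from h import *
from plant import arm,optics
s=arm.state(); print(s['time'],s['position'],s['joint_pos'],s['finger_gap'])
B=Rz(8.2)
for n in('top','side'):
  w=optics.capture(n); g=w['pixels'].mean(2); g0=d[n]['pixels'].mean(2)
  f=240/np.tan(np.radians(w['vertical_fov']/2))
  def pr(X): c=w['R']@X+w['t']; return (f*c[:2]/c[2]+[w['cx'],w['cy']]).round(0).astype(int)
  for k,X in(('plate',[.4445,.183,.09]),('dL',[.4305,-.133,.094]),('dR',[.4455,-.2425,.094])):
    u,v=pr(np.array(X)); print(n,k,u,v,'now',g[v-8:v+9:2,u].astype(int),'was',g0[v-8:v+9:2,u].astype(int))
  df=(np.abs(g-g0)>30).astype(np.uint8)
  for k,X,r in(('bottle',[.60,.412,.08],14),('jar',[.4765,-.351,.07],12),('tip',[.624,-.4127,.05],20)):
    u,v=pr(np.array(X)); print(n,k,'changed px',df[v-r:v+r,u-r:u+r].sum())
E
```

```text
25.625 [ 0.4136 -0.0197  0.221 ] [-0.7469 -0.2769  0.6185  1.9921  0.1614  1.3808 -0.0279] 0.08528772499898435
top plate 218 302 now [127 132 129 144 149 148 143  56  53] was [115 121 117 119 118 122 121 119 117]
top dL 379 294 now [57 58 59 55 57 59 59 62 59] was [73 97 93 96 97 97 95 98 95]
top dR 434 281 now [ 69 103 104 139 139 140 134  56  54] was [59 92 89 91 92 90 95 93 93]
top bottle changed px 0
top jar changed px 0
top tip changed px 0
side plate 250 190 now [152 151 149 158 159 155 158 157 157] was [43 43 37 42 39 36 44 84 97]
side dL 258 281 now [56 61 77 82 71 71 70 74 75] was [77 42 37 37 38 35 41 44 54]
side dR 271 321 now [144 153 158 167 172 170 165 156 144] was [ 40  38  42  37  38  41  89 109 112]
side bottle changed px 0
side jar changed px 0
side tip changed px 0
```

Everything checks out, except that the first dish lies in the arm's shadow. I'll move the arm aside and recheck it.

Emit:
jog_arm --pt "0 0 0 3 5 0 1" --pt "0 0 0 7 7 -3 1" --pt "0 0 0 12 8 -5 1" --pt "0 0 0 12 8 -5 1"

```text
time: 26.22
position: [0.4781, 0.1087, 0.2723]
ee_rot: [[-0.144, 0.99, 0.001], [0.99, 0.144, 0.001], [0.001, 0.001, -1.0]]
wrist_force: [-0.2, -0.2, 0.3]
finger_gap: 0.0852
grasp_force: 0.0
```

```bash
python3 - <<'E'
from h import *
from plant import arm,optics
s=arm.state(); print(s['time'],s['position'],s['joint_pos'])
B=Rz(8.2)
for n in('top','side'):
  w=optics.capture(n); g=w['pixels'].mean(2)
  f=240/np.tan(np.radians(w['vertical_fov']/2))
  def pr(X): c=w['R']@X+w['t']; return (f*c[:2]/c[2]+[w['cx'],w['cy']]).round(0).astype(int)
  for k,X in(('dL',[.4305,-.133,.094]),('dR',[.4455,-.2425,.094])):
    u,v=pr(np.array(X)); print(n,k,u,v);print(g[v-10:v+11:2,u-6:u+7:3].T.astype(int))
E
```

```text
26.225 [0.4781 0.1087 0.2723] [-0.8667 -0.0738  0.5631  1.7584  0.039   1.4444 -0.1648]
top dL 379 294
[[ 87  52  81 119 128 159 159 160 145  59  58]
 [ 64  56 113 116 151 158 159 161  99  58  74]
 [ 44  94 120 123 150 154 152 150  65  57  75]
 [ 48 112 116 122 146 145 146 123  59  55 108]
 [ 65 114 113 132 137 138 140  88  59  70 118]]
top dR 434 281
[[ 68  48 108 113 138 161 160 162 128  61  63]
 [ 48  64 109 111 152 158 157 159  89  54  74]
 [ 47  76 112 117 152 148 151 145  63  55  93]
 [ 63 109 110 129 145 144 146 109  58  57 109]
 [ 71 112 109 134 139 139 138  81  59  67 110]]
side dL 258 281
[[ 58  71 105  73  55  49  44  43  40  40  46]
 [ 60 120 144 151 153 151 139  87  63  55  52]
 [ 56  93 141 149 156 165 169 161 148 137 126]
 [ 50  42  40  53  89 121 167 161 148 138 131]
 [ 39  35  39  38  36  43  41  48  60  80 104]]
side dR 271 321
[[ 89 131  98  62  55  50  47  45 103 105  99]
 [125 144 149 150 161 154 122  78  59  56  49]
 [109 138 146 155 160 167 168 162 152 141 125]
 [ 49  40  51  96 122 160 167 157 150 139 133]
 [ 41  40  42  42  41  43  66 116 115 123 130]]
```

Both dishes stand upright and look alike in both views. Handing in.

```bash
python3 -c "
from plant import arm
print(arm.hand_in())"
```

```text
the job is handed in; nothing more can be done
None
```

The rack is empty and the job is handed in at about 26 s: the plate stands on edge in the undivided bin, one dish stands on edge in each compartment of the divided bin, and the bottle, jar and tip box showed no change in the camera images.

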